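# Change over the icing bottles

## Robot

A 6-joint arm with a two-finger parallel gripper is mounted at the origin on the work surface. World frame = base frame: x ahead of the robot, y to its left, z up, the work surface at z = 0. Lengths are in m, angles in rad, forces in N, time in s.
With the tool pointing down it reaches from about 0.3 to 0.875 m from the base axis. Payload 6.4 kg.
Tool frame: the origin (TCP) lies midway between the tips of the shut fingers; the grasp point (between the pads) lies 19 mm behind it; z points along the fingers, y is the line along which they close (so a half turn about z gives the same grasp; the last joint's range is limited). The gripper opens to 85 mm and grips with 20 to 120 N. Pads are 22 mm wide; open, the fingers measure 114 mm over their backs; the gripper's body (76 mm by 85 mm) begins 54 mm behind the grasp point. The pads swing forward as they close: fully open they stand 13 mm farther back than shut.
Start: joints at [-1.536, 0.181, 1.607, -0, 1.354, -0.206], TCP at [0.137, -0.558, 0.231] pointing down, gripper open.
Joint ranges: [-2.99, 2.99], [-0.89, 2.07], [0.3, 2.58], [-1.14, 4.28], [0, 2.63], [-3.12, 3.12]. Speed limits (rad/s): [2.57, 2.57, 3.01, 3.14, 3.14, 3.14].

## Interface

Orientations are given as a unit quaternion [w, x, y, z].
In Python, from bench import status, camera, ctrl gives the robot as it stands. The module is installed in compiled form; this text tells all that it offers.
- The arm moves only by the shell command python3 -m handwheel 'ROWS'. ROWS is JSON, a list that holds one entry, the list of rows, each a list of 7 numbers: the opening, from -1 (shut) to 1 (fully open), then the shift along the tool's x, y, z in cm, then the turn, a rotation vector about the tool's x, y, z in degrees. A call has 1 to 10 rows; each row is the pose to reach, as a shift and turn from the pose commanded when the call began, along the tool's axes at that moment; what a row does not reach only later rows make up. A row lasts 1/8 s, in which the tool goes at most 62.5 mm and 10.7 degrees, less where a joint would pass 70% of its speed; a pose out of reach is approached as far as the arm can. A call with a gripper value outside its range is refused whole. The fingers move at their own pace and stop on an object; the grip force is fixed at half the most. Time passes only in rows, so rows that repeat a pose let the fingers close. It gives the time, the measured TCP pose, the force, the opening and the grip force at its end, in the units of the state.
- status.get_obs(): the state, without advancing time (a new reading comes with each control period).
- camera(name): name is "side" or "top"; returns a dict with "frame" (420x560x3 uint8, blue, green, red), "depth" (420x560 float32, m along the optical axis (not along the pixel's ray), 0 where there is no reading), "fx", "fy", "cx", "cy" (pixels), "extrinsics" (4x4, takes a point from camera to world coordinates). Camera axes: x right, y down, z forward; pixel columns grow to the right and rows downward; lengths in m; the calibration is good to about 2 mm. A picture is of the moment at which its call begins.
- ctrl.hand_in(): hands the job in; it is judged then, once.
The state is a dict: "time_s": time; "q": joint angles; "dq": joint speeds; "joint_efforts": joint torques, N m; "eef_pos": TCP position; "eef_rot": TCP orientation; "wrist_force": force on the tool from outside, world axes, zero at the start; "torque": the same for the moment, N m; "opening": opening from 0.0 (shut) to 1.0 (fully open); "grasp_force": force on a finger pad.
Only numpy, scipy, OpenCV 4.12 (cv2) and the standard library are available. Lean on these libraries where they do the work, as an engineer would, in place of code of your own. Each camera call takes 0.05 s, during which the arm holds its last target. There are 200 camera calls.

## Task

We are changing from dark to cream icing: first press the orange cap of the dark brown bottle fully shut until it clicks home, and only then pull the blue cap of the cream bottle fully out to its open position and let go. Leave the jar, the cup and the bowl where they stand.

Things in the scene. Friction and masses are not known exactly. Their poses are not given: they have to be found in the camera images.
- dark_cap_grip (a point): Centre of the orange click-cap of the dark brown icing bottle, half-way along its axis; moves with it. A reel 60 mm long: ribbed waist 34 mm across and 30 mm long about this point, between flanges 42 mm across. z points outward along the cap's axis, leaning 35 degrees from vertical to the stand's front; y is level.
- dark_cap_top (a point): Centre of the flat outer end face (42 mm across) of the orange cap, 30 mm from its grip point along z; moves with the cap. Same axes as the grip point.
- dark_cap (a joint): How far the orange cap is pulled out along its axis, m: 0 = fully home (shut), 0.030 = fully out (open); it cannot leave the bottle. It clicks: when let go it springs to the nearer end, and takes up to about 10 N to bring past half-way (0.015).
- dark_stand: Dark brown icing bottle (60 mm across) and its grey stand, fixed to each other and to the table; base 170 x 200 x 20 mm. Origin on the table, z up; the bottle leans 35 degrees from vertical towards the front (-x).
- dark_hoop (a point): Middle of the crossbar of this stand's fixed steel carrying hoop (10 mm round bar, level along the stand's y, legs 88 mm to either side), 275 mm up, above and behind the cap: in the way of a gripper coming straight down; along the cap's axis it is clear.
- pale_cap_grip (a point): Centre of the blue click-cap of the cream-coloured icing bottle, half-way along its axis; moves with it. A reel 60 mm long: ribbed waist 34 mm across and 30 mm long about this point, between flanges 42 mm across. z points outward along the cap's axis, leaning 35 degrees from vertical to the stand's front; y is level.
- pale_cap_top (a point): Centre of the flat outer end face (42 mm across) of the blue cap, 30 mm from its grip point along z; moves with the cap. Same axes as the grip point.
- pale_cap (a joint): How far the blue cap is pulled out along its axis, m: 0 = fully home (shut), 0.030 = fully out (open); it cannot leave the bottle. It clicks: when let go it springs to the nearer end, and takes up to about 10 N to bring past half-way (0.015).
- pale_stand: Cream-coloured icing bottle (60 mm across) and its grey stand, fixed to each other and to the table; base 170 x 200 x 20 mm. Origin on the table, z up; the bottle leans 35 degrees from vertical towards the front (-x).
- pale_hoop (a point): Middle of the crossbar of this stand's fixed steel carrying hoop (10 mm round bar, level along the stand's y, legs 88 mm to either side), 275 mm up, above and behind the cap: in the way of a gripper coming straight down; along the cap's axis it is clear.
- jar: Small sprinkle jar with a steel lid, 54 mm across, 85 mm tall, standing; origin at the centre of its underside. Not to be disturbed.
- cup: White ceramic cup, 72 mm across, 80 mm tall, standing; origin at the centre of its underside. Not to be disturbed.
- bowl: Steel bowl, 130 mm across, 60 mm tall, standing; origin at the centre of its underside. Not to be disturbed.

How it is judged:
On the way, in this order (a step that is already met when the one before it is completed fails the run):
1. the orange cap is pressed home (within 3 mm) while the blue cap is still shut (value of joint dark_cap below 0.003 m and value of joint pale_cap below 0.005 m), for 0.2 s.
2. the blue cap is pulled out (within 3 mm of its full 30 mm), the orange one still shut (value of joint pale_cap above 0.027 m and value of joint dark_cap below 0.003 m), for 0.2 s.
At the end, for the whole second after the job is handed in: The orange cap is within 3 mm of fully home and the blue cap within 3 mm of fully out (30 mm) (all of step 2); the robot touches nothing.
It fails at once if the jar is shifted by more than 40 mm (distance of jar from where it was at the start of the episode above 0.04 m).
It fails at once if the cup is shifted by more than 40 mm (distance of cup from where it was at the start of the episode above 0.04 m).
It fails at once if the bowl is shifted by more than 40 mm (distance of bowl from where it was at the start of the episode above 0.04 m).
It fails at once if the blue cap is pulled out before the orange cap has been pressed home (value of joint each of pale_cap, dark_cap above 0.015 m).
It also fails if it takes over 50 s, if anything falls off the work surface, if the arm or the gripper's body presses on something with over 40 N, if the wrist force passes 120 N, or if a joint passes its speed limit or range.

## Working session

There is one attempt and no reset: what is moved stays moved. The work goes in short steps, Python scripts to look and compute and a shell command to move; the robot and the scene stay as the last step left them, time stands still between calls to the robot, and variables do not carry over. Pictures are saved under pics/ and viewed, at most 10 in all, crops included, and the job is handed in when it is done.

```bash
mkdir -p pics
cat > h.py <<'E'
import numpy as np, cv2
from bench import status, camera, ctrl
def snap(n):
    c=camera(n); np.savez(f'{n}.npz',**c); return c
def pts(c):
    v,u=np.mgrid[0:420,0:560]; z=c['depth']
    P=np.stack([(u-c['cx'])/c['fx']*z,(v-c['cy'])/c['fy']*z,z,np.ones_like(z)],-1)
    return (P@np.array(c['extrinsics']).T)[...,:3]
E
python3 - <<'E'
from h import *
a=snap('side');b=snap('top')
for n,c in (('side',a),('top',b)):
    cv2.imwrite(f'pics/{n}0.png',c['frame'])
    print(n,c['fx'],c['cx'],c['cy'],np.round(c['extrinsics'],3).tolist())
o=status.get_obs(); print(o['time_s'],o['eef_pos'],o['eef_rot'],o['opening'],o['wrist_force'])
E
```

```text
side 542.4949316366086 283.3926586978332 200.6178654784155 [[-0.936, -0.243, 0.253, 0.172], [-0.35, 0.613, -0.708, 1.179], [0.017, -0.751, -0.66, 1.263], [0.0, 0.0, 0.0, 1.0]]
top 398.9313874021019 277.89016409213514 206.6300609253997 [[-0.001, -0.996, 0.09, 0.47], [-1.0, 0.003, 0.016, -0.011], [-0.016, -0.09, -0.996, 1.433], [0.0, 0.0, 0.0, 1.0]]
0.1 [ 0.13711678 -0.55787245  0.23043381] [-8.36355868e-04  9.92762166e-01  1.20094034e-01  7.87969985e-05] 1.002873315189656 [ 0.35145034 -0.10376965 -0.59855573]
```

View pics/side0.png

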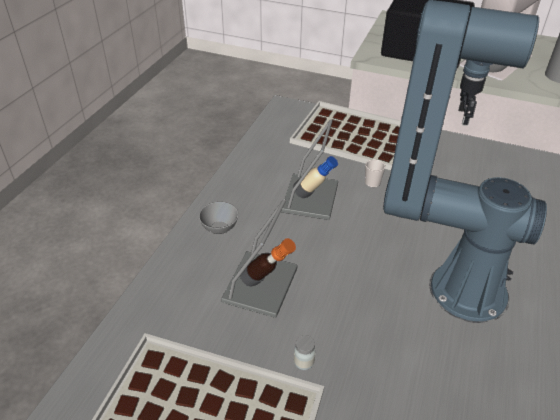

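View pics/top0.png

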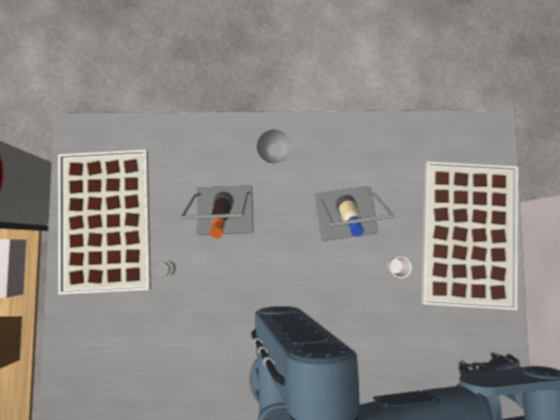

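```bash
cat > fit.py <<'E'
from h import *
from scipy.optimize import least_squares
def sdf_reel(a,r):
    # distance to union of waist & flanges, axial a, radial r
    def cyl(a,r,c,h,R):
        d=np.stack([np.abs(a-c)-h,r-R]); return np.linalg.norm(np.maximum(d,0),axis=0)+np.minimum(d.max(0),0)
    return np.minimum.reduce([cyl(a,r,0,.03,.017),cyl(a,r,.0225,.0075,.021),cyl(a,r,-.0225,.0075,.021)])
def axis(y): return np.array([-np.sin(.6109)*np.cos(y),-np.sin(.6109)*np.sin(y),np.cos(.6109)])
def cap_pts(cs,col):
    out=[]
    for c in cs:
        P=pts(c);H=cv2.cvtColor(c['frame'],cv2.COLOR_BGR2HSV);h,s,v=[H[...,i].astype(int) for i in range(3)]
        m=(s>150)&(v>90)&((h<14) if col=='o' else (abs(h-113)<14))&(c['depth']>0)&(P[...,2]>.1)&(P[...,2]<.35)&(P[...,0]>.2)&(abs(P[...,1])<.45)
        out.append(P[m])
    return out
def base(c,ys):
    P=pts(c);m=(abs(P[...,2]-.02)<.007)&(P[...,0]>.3)&(P[...,0]<.7)&(P[...,1]*ys>.0)&(abs(P[...,1])<.4)
    m=cv2.morphologyEx(m.astype(np.uint8),cv2.MORPH_OPEN,np.ones((5,5)))
    n,l,s,_=cv2.connectedComponentsWithStats(m);k=1+s[1:,4].argmax()
    return cv2.minAreaRect(P[l==k][:,:2].astype(np.float32)),P[l==k][:,2].mean()
def fit(cs,col,y0=0,yfix=None):
    pp=cap_pts(cs,col);
    Q=np.concatenate(pp)
    def f(x):
        d=Q-x[:3];u=axis(x[3]);a=d@u;r=np.linalg.norm(d-a[:,None]*u,axis=1)
        e=sdf_reel(a,r)/.002
        return e if yfix is None else np.r_[e,(x[3]-yfix)*1000]
    u=axis(y0)
    s=least_squares(f,np.r_[np.median(Q,0)-.012*u,y0],loss='soft_l1',x_scale=[.01,.01,.01,.1])
    return s.x,[(len(p),np.round(p.mean(0),4).tolist()) for p in pp if len(p)],np.median(abs(f(s.x)))*2
E
python3 - <<'E'
from fit import *
cs=[dict(np.load(n+'.npz')) for n in('side','top')]
for col,ys in(('o',1),('b',-1)):
    print(col); 
    for c in cs[1:]: print(base(c,ys))
    for k in (cs,cs[:1],cs[1:]): print(fit(k,col))
for n,(u,v) in dict(jar=(168,268),cup=(400,267),bowl=(273,146)).items(): print(n,pts(cs[1])[v,u].round(3))
E
```

```text
o
(((0.5507208108901978, 0.14800037443637848), (0.09020546078681946, 0.08579525351524353), 2.8546504974365234), np.float64(0.020369033226703005))
(array([ 0.51822179,  0.20389986,  0.1767925 , -0.00913187]), [(309, [0.5142, 0.2138, 0.1863]), (198, [0.5167, 0.1996, 0.1942])], np.float64(1.2595974214740928))
(array([0.51743151, 0.20431208, 0.17610976, 0.00475736]), [(309, [0.5142, 0.2138, 0.1863])], np.float64(1.2466806781892479))
(array([ 0.51861641,  0.20298324,  0.17719352, -0.02824342]), [(198, [0.5167, 0.1996, 0.1942])], np.float64(1.054177791838251))
b
(((0.6164853572845459, -0.28541749715805054), (0.13431620597839355, 0.07328697293996811), 30.375865936279297), np.float64(0.02063699640060622))
(array([ 0.5219657 , -0.23415509,  0.15202906,  0.08443534]), [(193, [0.5196, -0.2225, 0.1601]), (128, [0.5143, -0.2354, 0.177])], np.float64(1.6910116065225709))
(array([ 0.52159853, -0.23389995,  0.15123075,  0.0826843 ]), [(193, [0.5196, -0.2225, 0.1601])], np.float64(1.7977449475921075))
(array([ 0.52321572, -0.23508774,  0.15309471,  0.14016991]), [(128, [0.5143, -0.2354, 0.177])], np.float64(1.3348114682562393))
jar [0.386 0.38  0.086]
cup [ 0.384 -0.418  0.007]
bowl [0.821 0.03  0.005]
```

```bash
cat > go.py <<'E'
from h import *
from scipy.spatial.transform import Rotation as R
def tool(y,t=35):
    t=np.radians(t);z=np.array([np.sin(t)*np.cos(y),np.sin(t)*np.sin(y),-np.cos(t)]);yy=np.array([np.sin(y),-np.cos(y),0])
    return R.from_matrix(np.c_[np.cross(yy,z),yy,z])
def cur():
    o=status.get_obs();q=o['eef_rot'];return np.array(o['eef_pos']),R.from_quat([q[1],q[2],q[3],q[0]])
def row(p,Rt):
    p0,R0=cur();print(np.round(R0.inv().apply(np.array(p)-p0)*100,2),np.round((R0.inv()*Rt).as_rotvec(degrees=True),2))
E
python3 - <<'E'
from go import *
row([.30,-.30,.40],tool(-.1,20))
row([.38,.0,.38],tool(0))
row([.466,.204,.251],tool(0.005))
E
```

```text
[ 21.97 -21.19 -16.91] [-3.5  19.8  19.31]
[ 36.9  -48.41 -14.86] [-4.31 34.82 13.33]
[ 50.11 -66.15  -1.93] [-4.22 34.83 13.06]
```

```bash
python3 -m handwheel '[[[-1,5,-4,-10,0,5,5],[-1,22,-21,-17,-3.5,20,19],[-1,22,-21,-17,-3.5,20,19],[-1,22,-21,-17,-3.5,20,19],[-1,22,-21,-17,-3.5,20,19],[-1,22,-21,-17,-3.5,20,19],[-1,37,-48.4,-15,-4.3,34.8,13.3],[-1,37,-48.4,-15,-4.3,34.8,13.3],[-1,37,-48.4,-15,-4.3,34.8,13.3],[-1,37,-48.4,-15,-4.3,34.8,13.3]]]'
python3 - <<'E'
from go import *
row([.38,.0,.38],tool(0))
row([.42,.204,.316],tool(0.005))
row([.466,.204,.251],tool(0.005))
E
```

```text
time_s: 1.35
eef_pos: [0.3743, -0.0825, 0.385]
eef_rot: [-0.002, 0.956, -0.002, 0.294]
wrist_force: [1.4, -0.4, -0.1]
opening: -0.0
grasp_force: 0.0
[ 0.15 -8.25  0.76] [-0.16  0.83 -0.31]
[ -0.25 -28.63   8.36] [ 0.    0.83 -0.55]
[ -0.09 -28.61  16.33] [ 0.    0.83 -0.55]
```

```bash
python3 -m handwheel '[[[-1,0,-28.6,8.4,0,0.8,-0.5],[-1,0,-28.6,8.4,0,0.8,-0.5],[-1,0,-28.6,8.4,0,0.8,-0.5],[-1,0,-28.6,8.4,0,0.8,-0.5],[-1,0,-28.6,8.4,0,0.8,-0.5],[-1,0,-28.6,14,0,0.8,-0.5],[-1,0,-28.6,16,0,0.8,-0.5],[-1,0,-28.6,16,0,0.8,-0.5]]]'
python3 - <<'E'
from fit import *
from go import row,tool
a=snap('side');b=snap('top')
f=np.vstack([cv2.resize(a['frame'][180:330,180:380],(800,600))]);cv2.imwrite('pics/side1.png',f)
x=fit([a,b],'o');print(x)
x=x[0]; u=axis(.005)
for d in(.03,.0,-.003): row(x[:3]+(d+0)*u,tool(.005))
E
```

```text
time_s: 2.35
eef_pos: [0.4621, 0.2043, 0.2502]
eef_rot: [0.001, 0.955, 0.006, 0.297]
wrist_force: [-0.9, 0.1, 1.3]
opening: 0.001
grasp_force: 0.0
(array([0.51801556, 0.20386654, 0.17702464, 0.00783888]), [(309, [0.514, 0.214, 0.1865]), (202, [0.5165, 0.1994, 0.1938])], np.float64(1.4323865373910492))
[-0.02 -0.01  6.51] [0.02 0.01 0.31]
[-0.02 -0.01  9.51] [0.02 0.01 0.31]
[-0.02 -0.01  9.81] [0.02 0.01 0.31]
```

View pics/side1.png

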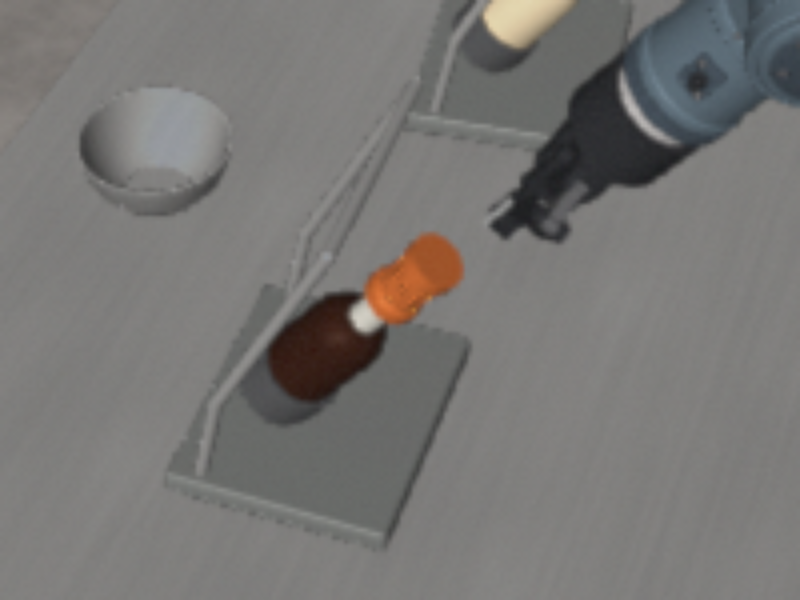

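The crop shows the shut fingers at (500,220), on the axis of the orange cap. The cap is at (415,270), with the white neck bare at (365,318), so it is open. Next I press it.

```bash
python3 -m handwheel '[[[-1,0,0,4,0,0,0.3],[-1,0,0,6,0,0,0.3],[-1,0,0,6.8,0,0,0.3],[-1,0,0,7.4,0,0,0.3],[-1,0,0,8,0,0,0.3],[-1,0,0,8.5,0,0,0.3],[-1,0,0,9,0,0,0.3],[-1,0,0,9.4,0,0,0.3]]]'
```

```text
time_s: 3.45
eef_pos: [0.5185, 0.2039, 0.179]
eef_rot: [-0.001, 0.953, 0.002, 0.302]
wrist_force: [-0.3, 0.1, -0.5]
opening: -0.003
grasp_force: 0.0
```

```bash
python3 -m handwheel '[[[-1,0,0,0.2,0,0,0],[-1,0,0,0.4,0,0,0],[-1,0,0,0.4,0,0,0]]]'
python3 -m handwheel '[[[-1,0,0,-2,0,0,0],[-1,0,0,-6,0,0,0],[-1,0,0,-10,0,0,0],[-1,0,0,-10,0,0,0]]]'
python3 - <<'E'
from fit import *
from go import row,tool
a=snap('side');b=snap('top')
f=cv2.resize(a['frame'][130:310,210:450],(800,600));cv2.imwrite('pics/side2.png',f)
print(fit([a,b],'o'));x=fit([a,b],'b',.09);print(x,base(b,-1))
E
```

```text
time_s: 3.82
eef_pos: [0.5197, 0.2041, 0.1771]
eef_rot: [-0.0, 0.953, 0.002, 0.301]
wrist_force: [-29.3, -5.8, 30.5]
opening: -0.002
grasp_force: 21.0
time_s: 4.32
eef_pos: [0.4636, 0.2044, 0.2607]
eef_rot: [-0.002, 0.953, 0.002, 0.304]
wrist_force: [0.3, 0.2, 0.3]
opening: -0.0
grasp_force: 0.0
(array([0.5354339 , 0.20491886, 0.15185853, 0.01882028]), [(319, [0.5324, 0.2146, 0.1602]), (151, [0.5277, 0.2001, 0.1743])], np.float64(1.3443440544302978))
(array([ 0.5225979 , -0.23412865,  0.15225697,  0.10102065]), [(193, [0.5196, -0.2225, 0.16]), (124, [0.5138, -0.2355, 0.1775])], np.float64(1.514442973243553)) (((0.542206883430481, -0.18488900363445282), (0.11548160761594772, 0.10465283691883087), 8.028349876403809), np.float64(0.020517394944675586))
```

View pics/side2.png

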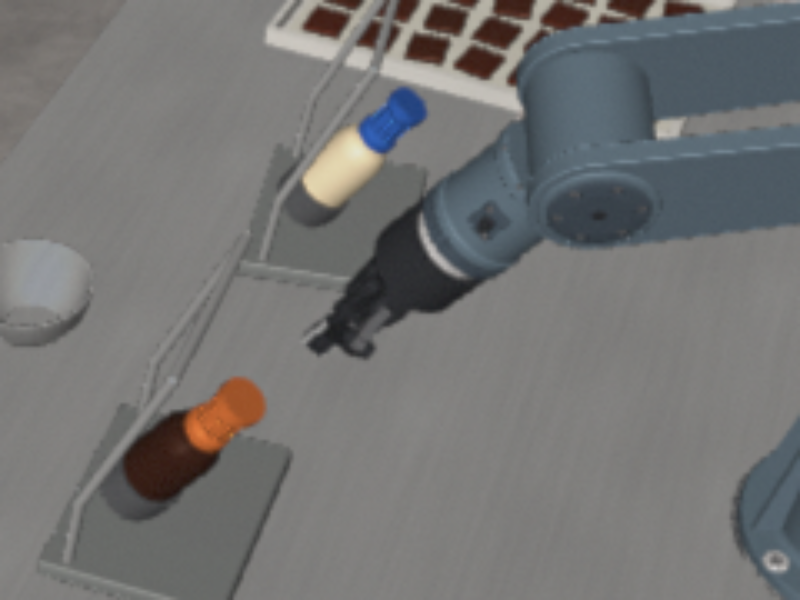

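The orange cap is home: no neck shows at (205,430), and the fit moved 31 mm. The blue cap at (393,118) is still shut. Now I go to the blue cap along its axis.

Run:
```python
from fit import *
from go import row,tool
g=np.array([.5225,-.2341,.152]);u=axis(.1)
row([.41,.1,.33],tool(.005));row(g+.17*u,tool(.1))
for d in(.12,-.022):row(g+d*u,tool(.1))
```

```text
[-0.18 10.35 -9.04] [-0.02 -0.12 -0.02]
[-1.27 44.74 -5.09] [ 3.11 -0.12 -4.47]
[-1.29 44.47 -0.1 ] [ 3.11 -0.12 -4.47]
[-1.35 43.7  14.08] [ 3.11 -0.12 -4.47]
```

```bash
python3 -m handwheel '[[[-1,0,3,-6,0,0,0],[1,-0.2,8,-9,0,0,0],[1,-1.3,44.7,-5.1,3.1,-0.1,-4.5],[1,-1.3,44.7,-5.1,3.1,-0.1,-4.5],[1,-1.3,44.7,-5.1,3.1,-0.1,-4.5],[1,-1.3,44.7,-5.1,3.1,-0.1,-4.5],[1,-1.3,44.7,-5.1,3.1,-0.1,-4.5],[1,-1.3,44.7,-5.1,3.1,-0.1,-4.5],[1,-1.3,44.5,-0.1,3.1,-0.1,-4.5],[1,-1.3,44.5,-0.1,3.1,-0.1,-4.5]]]'
python3 - <<'E'
from fit import *
from go import row,tool
a=snap('side');b=snap('top')
x=fit([a,b],'b',.1);print(x)
g=np.array([.5225,-.2341,.152]);u=axis(.1)
for d in(.12,-.022,.008):row(g+d*u,tool(.1))
cv2.imwrite('pics/m3.png',np.hstack([cv2.resize(a['frame'][100:220,270:400],(400,400)),cv2.resize(b['frame'][170:290,300:420],(400,400))]))
E
```

```text
time_s: 5.68
eef_pos: [0.4524, -0.2426, 0.2436]
eef_rot: [-0.02, 0.954, 0.044, 0.297]
wrist_force: [0.1, 0.4, -0.7]
opening: 1.001
grasp_force: 0.0
(array([ 0.52288406, -0.23408127,  0.15253723,  0.09838809]), [(194, [0.5197, -0.2221, 0.1603]), (126, [0.5141, -0.2356, 0.1769])], np.float64(1.6320991573088999))
[ 0.24 -0.01 -0.19] [-0.24  0.18 -0.24]
[ 0.28  0.05 14.01] [-0.24  0.18 -0.24]
[ 0.27  0.04 11.01] [-0.24  0.18 -0.24]
```

View pics/m3.png

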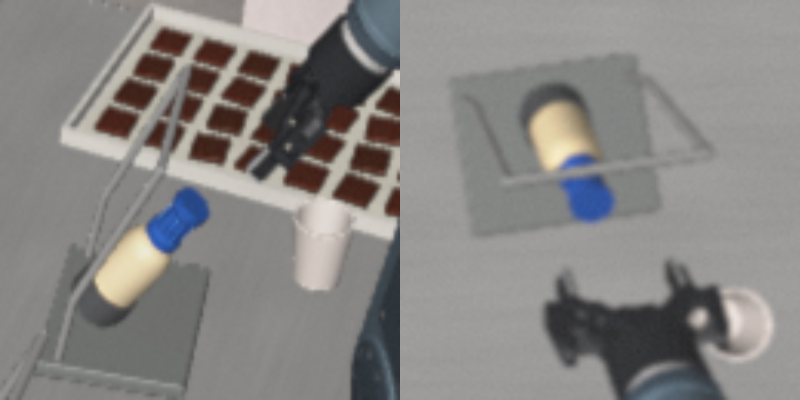

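In the left half the open fingers at (270,150) stand above the blue cap at (180,215). In the right half they straddle its axis (fingers at 565 and 680; cap at (587,190)). The cup is well below them. I move in and grip.

```bash
python3 -m handwheel '[[[1,0.2,0,4,-0.2,0.2,-0.2],[1,0.3,0,8,-0.2,0.2,-0.2],[1,0.3,0,11,-0.2,0.2,-0.2],[1,0.3,0,13,-0.2,0.2,-0.2],[1,0.3,0,14,-0.2,0.2,-0.2],[1,0.3,0,14,-0.2,0.2,-0.2]]]' && python3 -m handwheel '[[[-1,0,0,0,0,0,0],[-1,0,0,0,0,0,0],[-1,0,0,0,0,0,0],[-1,0,0,0,0,0,0],[-1,0,0,0,0,0,0],[-1,0,0,0,0,0,0]]]'
```

```text
time_s: 6.52
eef_pos: [0.5363, -0.2326, 0.1383]
eef_rot: [-0.012, 0.952, 0.05, 0.302]
wrist_force: [0.5, 0.9, 0.0]
opening: 1.004
grasp_force: 0.0
time_s: 7.28
eef_pos: [0.5359, -0.2342, 0.1384]
eef_rot: [-0.012, 0.952, 0.049, 0.302]
wrist_force: [-9.4, -0.1, 8.2]
opening: 0.455
grasp_force: 58.4
```

```bash
python3 -m handwheel '[[[-1,0,0,-0.5,0,0,0],[-1,0,0,-1,0,0,0],[-1,0,0,-1.5,0,0,0],[-1,0,0,-2,0,0,0],[-1,0,0,-2.4,0,0,0],[-1,0,0,-2.8,0,0,0],[-1,0,0,-3,0,0,0],[-1,0,0,-3,0,0,0],[-1,0,0,-3,0,0,0]]]'
python3 - <<'E'
from fit import *
a=snap('side');b=snap('top')
print(fit([a],'b',.1,.1),fit([a,b],'o',0,.01)[0])
cv2.imwrite('pics/m4.png',cv2.resize(a['frame'][100:220,270:400],(500,460)))
E
```

```text
time_s: 8.4
eef_pos: [0.5189, -0.2365, 0.163]
eef_rot: [-0.011, 0.952, 0.049, 0.302]
wrist_force: [-3.3, -4.9, 3.5]
opening: 0.456
grasp_force: 61.1
(array([ 0.50153883, -0.22947283,  0.17695081,  0.10002225]), [(68, [0.5141, -0.225, 0.1857])], np.float64(1.664555323007265)) [0.53546857 0.204519   0.15211015 0.00993549]
```

View pics/m4.png

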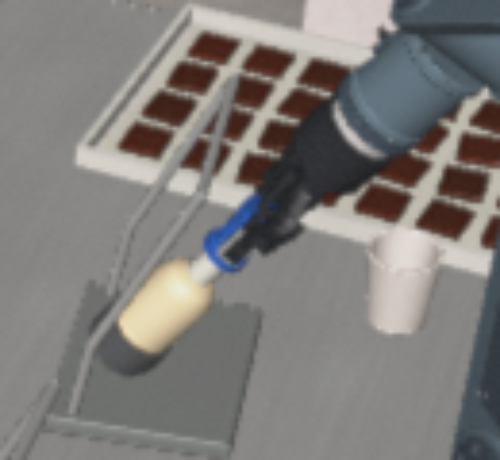

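The blue cap moved out with the gripper, and the white neck is bare at (205,270). Next I open the fingers and back off along the axis.

```bash
python3 -m handwheel '[[[1,0,0,0,0,0,0],[1,0,0,0,0,0,0],[1,0,0,0,0,0,0],[1,0,0,0,0,0,0],[1,0,0,-2,0,0,0],[1,0,0,-5,0,0,0],[1,0,0,-9,0,0,0],[1,0,0,-13,0,0,0],[1,0,0,-13,0,0,0]]]'
python3 - <<'E'
from fit import *
a=snap('side');b=snap('top')
x=fit([a,b],'b',.1,.1)[0];print(x,(x[:3]-[.5225,-.2341,.152])@axis(.1),fit([a,b],'o',0,.01)[0])
cv2.imwrite('pics/m5.png',cv2.resize(a['frame'][100:340,200:420],(550,600)))
E
```

```text
time_s: 9.62
eef_pos: [0.4442, -0.2434, 0.271]
eef_rot: [-0.01, 0.952, 0.049, 0.303]
wrist_force: [-0.6, -0.3, -0.5]
opening: 1.004
grasp_force: 0.0
[ 0.50575454 -0.23703853  0.1770052   0.09997328] 0.030208123188945647 [0.53570321 0.20497846 0.15195151 0.00999437]
```

View pics/m5.png

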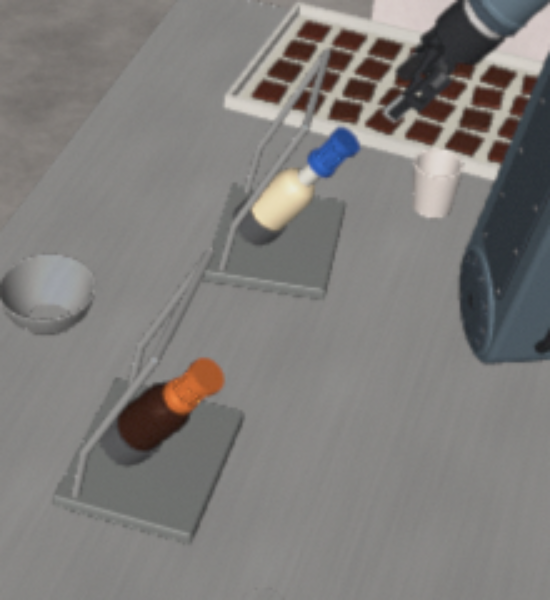

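The blue cap at (335,152) is fully out, 30.2 mm by the fit. The orange cap at (195,385) is shut, the gripper is clear, and the cup and bowl have not moved.

```bash
python3 -c "
from bench import ctrl
print(ctrl.hand_in())"
```

```text
the job is handed in; nothing more can be done
None
```

I pressed the orange cap fully home first, then pulled the blue cap out to its 30 mm open position and let go; the arm is clear of everything, the jar, cup and bowl were not touched, and the job is handed in (no verdict was returned).

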